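# Make up the brush sample tray

### The arm

A 7-joint arm with a two-finger parallel gripper is mounted at the origin on a cart in front of the work surface, level with it; the furniture and walls round the work are solid. World frame = base frame: x ahead of the robot, y to its left, z up, the work surface at z = 0. Lengths are in m, angles in rad, forces in N, time in s.
With the tool pointing down it reaches from about 0.4 to 0.925 m from the base axis. Payload 4.1 kg.
Tool frame: the origin (TCP) lies at the very end of the fingers, on their centre line; the grasp point (between the pads) lies 19 mm behind it; z points along the fingers, y is the line along which they close (so a half turn about z gives the same grasp; the last joint's range is limited). The gripper opens to 85 mm and grips with 20 to 120 N. Pads are 22 mm wide; open, the fingers measure 114 mm over their backs; the gripper's body (76 mm by 85 mm) begins 54 mm behind the grasp point. The pads swing forward as they close: fully open they stand 13 mm farther back than shut.
Start: joints at [-1.271, 0.398, 0.045, 1.537, -0.019, 1.207, -0.051], TCP at [0.252, 0.599, 0.231] pointing down, gripper open.
Joint ranges: [-2.82, 2.82], [-0.49, 2.23], [-1.37, 1.46], [0, 2.46], [-1.36, 4.5], [0.23, 2], [-2.94, 2.94]. Speed limits (rad/s): [2.57, 2.57, 3.14, 3.14, 3.14, 3.14, 3.14].

### API

Orientations are given as a rotation vector (axis times angle).
In Python, from rig import bot, viewer, order gives the robot as it stands.
- The arm moves only by the shell command python3 -m handwheel 'ROWS' [FORCE]. ROWS is JSON, a list that holds one entry, the list of rows, each a list of 7 numbers: the turn, a rotation vector about the world's x, y, z in degrees, then the shift along the world's x, y, z in m, then the opening in per cent of the stroke, from 0 (shut) to 100 (fully open). In form: [[[rx, ry, rz, x, y, z, jaw], ...]]. A call has 1 to 12 rows; each row shifts and turns the commanded pose from where the row before left it; what a row does not reach is not made up. A row lasts 1/8 s, in which the tool goes at most 62.5 mm and 10.7 degrees, less where a joint would pass 70% of its speed; a pose out of reach is approached as far as the arm can. A call is refused whole if a number of a shift passes 0.0625 or a number of a turn 10.7, either way. A call with a gripper value outside its range is refused whole. The fingers move at their own pace and stop on an object; FORCE is the grip in N (left out, the last holds). Time passes only in rows, so rows that do not move let the fingers close. It gives the time, the measured TCP pose, the force, the opening and the grip force at its end, in the units of the state.
- bot.get_state(): the state, without advancing time (a new reading comes with each control period).
- viewer.read_camera(name): name is "side" or "top"; returns the picture (400x640x3 uint8, red, green, blue); there is no depth.
- viewer.camera_model(name): a dict with "mtx" (3x3 intrinsics, pixels), "R" (3x3) and "t" (3): a world point X has camera coordinates R X + t. Camera axes: x right, y down, z forward; pixel columns grow to the right and rows downward; lengths in m; the calibration is good to about 2 mm. A picture is of the moment at which its call begins. camera_model takes no time and is no camera call.
- order.close_job(): hands the job in; it is judged then, once.
The state is a dict: "t": time; "joint_positions": joint angles; "qd": joint speeds; "tau": joint torques, N m; "position": TCP position; "orientation": TCP orientation; "contact_force": force on the tool from outside, world axes, zero at the start; "torque": the same for the moment, N m; "opening": opening from 0.0 (shut) to 1.0 (fully open); "gripper_force": force on a finger pad.
Only numpy, scipy, OpenCV 4.12 (cv2) and the standard library are available. Lean on these libraries where they do the work, as an engineer would, in place of code of your own. Each camera call takes 0.05 s, during which the arm holds its last target. There are 200 camera calls.

### The job

Make up the sample tray from the parts lying on the open bench to its left: lay the finished flat brush in the bay with the longest pocket, the whole bare brush handle in the bay with the middle-length pocket and the flat oval ferrule in the bay with the shortest pocket. Each lies flat on the pocket floor, lengthwise along its bay and about in the middle of the pocket's length. Leave the felt pen, the snapped handle stub and the round ferrule where they are.

Things in the scene. Friction and masses are not known exactly. Their poses are not given: they have to be found in the camera images.
- brush_centre (a point): centre, half-way up, of the loose finished flat paint brush lying flat: black handle, white-grey tin ferrule, short pale bristles; 131 mm long, its handle and ferrule about 15 mm wide and 10 mm high. x along its length with the bristles at +x, z up. Grasp it at this point across its width (y)
- handle_centre (a point): centre, half-way up, of the whole bare brush handle lying flat: black, moulded, no ferrule or bristles; 58 mm long (x), 12 mm wide to grip (y), 10 mm high, z up
- ferrule_centre (a point): centre, half-way up, of the loose flat oval tin ferrule lying flat, a silvery oval tube; 36 mm long (x), 16 mm wide (y), 10 mm high, z up
- felt_pen_centre (a point): look-alike of the brush, to be left: centre of a capped felt pen, light barrel with blue ends, 142 mm long (x), 16 mm thick, lying on the bench
- stub_centre (a point): look-alike of the handle, to be left: centre of a snapped-off black handle stub with a jagged end, about 34 mm long (x), 13 mm wide, 10 mm high, lying on the bench
- round_ferrule_centre (a point): look-alike of the ferrule, to be left: centre of a round steel ferrule (plain ring), 28 mm outside diameter, 30 mm tall, standing on end on the bench
- tray: the sample tray: a shallow plywood tray, 170 mm (x) by 233 mm (y), rim 16 mm high, fixed on the bench. Three wooden bays lie in it side by side along y, in any order, each 156 mm long (x) and 72 mm wide (y), their tops 19 mm above the bench. Origin at the centre of its underside, z up
- long_bay_pocket (a point): longest-pocket bay of the tray: grey-floored pocket 150 mm long and 66 mm wide, for the brush: almost the whole bay. The point is the centre of the pocket floor, 9 mm above the bench; the pocket's wooden walls and end blocks rise 10 mm above the floor. x runs along the bay's length, z up
- middle_bay_pocket (a point): middle-pocket bay of the tray: grey-floored pocket 76 mm long and 66 mm wide, for the handle, between wide wooden end blocks. The point is the centre of the pocket floor, 9 mm above the bench; the pocket's wooden walls and end blocks rise 10 mm above the floor. x runs along the bay's length, z up
- short_bay_pocket (a point): shortest-pocket bay of the tray: grey-floored pocket 54 mm long and 66 mm wide, for the ferrule, between the widest wooden end blocks. The point is the centre of the pocket floor, 9 mm above the bench; the pocket's wooden walls and end blocks rise 10 mm above the floor. x runs along the bay's length, z up

How it is judged:
By the outcome, as a careful person would: the job done as asked, in the order asked, and still so for the second after the job is handed in, with the robot touching nothing.
It also fails if it takes over 80 s, if anything falls off the work surface, if the arm or the gripper's body presses on something with over 40 N, if the wrist force passes 120 N, or if a joint passes its speed limit or range.

## Working session

There is one attempt and no reset: what is moved stays moved. The work goes in short steps, Python scripts to look and compute and a shell command to move; the robot and the scene stay as the last step left them, time stands still between calls to the robot, and variables do not carry over. Pictures are saved under pics/ and viewed, at most 14 in all, crops included, and the job is handed in when it is done.

```bash
mkdir -p pics; python3 - <<'E'
from rig import bot, viewer
import cv2
for n in("top","side"):
    cv2.imwrite(f"pics/{n}0.png",viewer.read_camera(n)[...,::-1])
    m=viewer.camera_model(n);print(n,m)
s=bot.get_state();print({k:s[k] for k in("t","position","orientation","contact_force","opening")})
E
```

```text
top {'mtx': array([[380.70670479,   0.        , 316.64010394],
       [  0.        , 380.70670479, 202.32291855],
       [  0.        ,   0.        ,   1.        ]]), 'R': array([[ 2.28283910e-02, -9.99732409e-01,  3.73837616e-03],
       [-9.86820021e-01, -2.31324406e-02, -1.60159723e-01],
       [ 1.60203343e-01, -3.29156638e-05, -9.87084033e-01]]), 't': array([0.18639401, 0.53921799, 0.82211976])}
side {'mtx': array([[409.86969874,   0.        , 324.07989325],
       [  0.        , 409.86969874, 203.23915943],
       [  0.        ,   0.        ,   1.        ]]), 'R': array([[ 0.92719772, -0.37391507,  0.02217907],
       [-0.24071804, -0.64018184, -0.72953549],
       [ 0.28698295,  0.67108474, -0.68358325]]), 't': array([-0.4128087 ,  0.29358669,  0.60489235])}
{'t': 0.1, 'position': array([0.25215428, 0.59847026, 0.2303697 ]), 'orientation': array([-6.22048597e-01, -3.07915809e+00,  2.76853157e-03]), 'contact_force': array([-0.39733141,  0.19223928,  0.02472765]), 'opening': 0.9994489734970875}
```

View pics/top0.png

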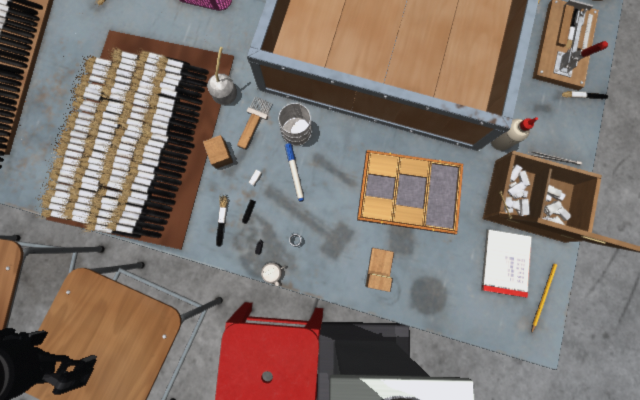

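View pics/side0.png

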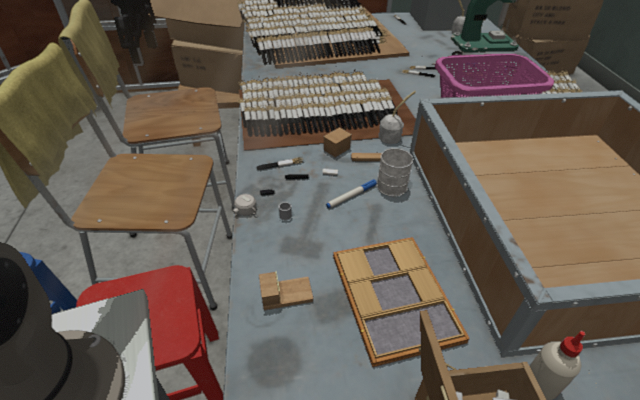

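The top view shows the brush near (222,220), handle (248,211), ferrule, white-looking (255,177), stub (259,246), round ferrule (296,240) and pen (293,172). The tray is centred near (411,192), with its bays short, middle and long from left to right. Next I measure these.

```bash
cat > h.py <<'E'
import numpy as np, cv2
from rig import bot, viewer
def ray(n,u,v,z):
    m=viewer.camera_model(n);R,t=m["R"],m["t"]
    d=R.T@np.linalg.inv(m["mtx"])@[u,v,1.]; c=-R.T@t
    return c+d*(z-c[2])/d[2]
def proj(n,X):
    m=viewer.camera_model(n);p=m["mtx"]@(m["R"]@np.array(X)+m["t"]);return p[:2]/p[2]
E
python3 - <<'E'
from h import *
im=cv2.imread("pics/top0.png")
c=im[130:270,200:320];cv2.imwrite("pics/c1.png",cv2.resize(c,None,fx=5,fy=5)[:600] if 0 else cv2.resize(c,(514,600),interpolation=cv2.INTER_CUBIC))
c=im[140:240,350:470];cv2.imwrite("pics/c2.png",cv2.resize(c,(720,600),interpolation=cv2.INTER_CUBIC))
hsv=cv2.cvtColor(im,cv2.COLOR_BGR2HSV)
for nm,mask in(("dark",(hsv[...,2]<50)),("white",(hsv[...,2]>185)&(hsv[...,1]<50))):
    mk=np.zeros_like(mask,np.uint8);mk[130:270,205:320]=mask[130:270,205:320]
    for k in cv2.findContours(mk,cv2.RETR_EXTERNAL,cv2.CHAIN_APPROX_NONE)[0]:
        if len(k)<8: continue
        (cx,cy),(w,h),a=cv2.minAreaRect(k)
        P=np.array([ray("top",*p,.006)[:2] for p in k[:,0]],np.float32)
        r=cv2.minAreaRect(P*1000);print(nm,round(cx),round(cy),np.round(r[0]),np.round(r[1]),round(r[2]))
E
```

```text
dark 259 247 [433. 330.] [12. 29.] 78
dark 220 234 [460. 424.] [12. 50.] 88
dark 248 211 [516. 359.] [12. 55.] 71
dark 225 163 [631. 421.] [17. 43.] 41
dark 228 149 [667. 418.] [22.  2.] 24
white 270 267 [387. 302.] [ 9. 35.] 1
white 221 214 [507. 423.] [13. 34.] 85
white 254 177 [599. 350.] [13. 38.] 63
white 296 179 [597. 251.] [94. 12.] 15
white 297 131 [716. 251.] [ 5. 29.] 1
```

View pics/c1.png

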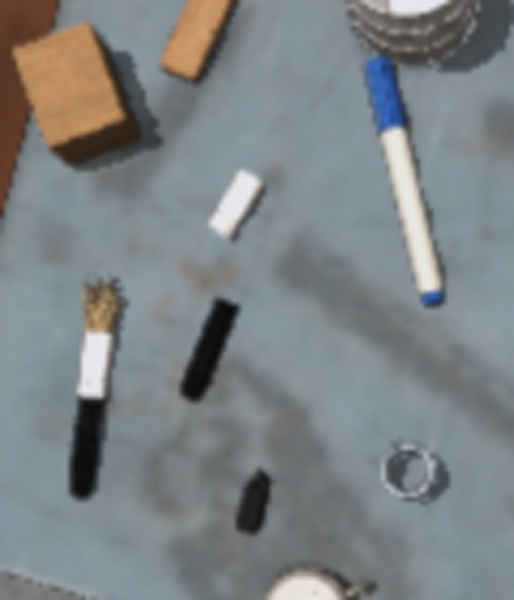

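View pics/c2.png

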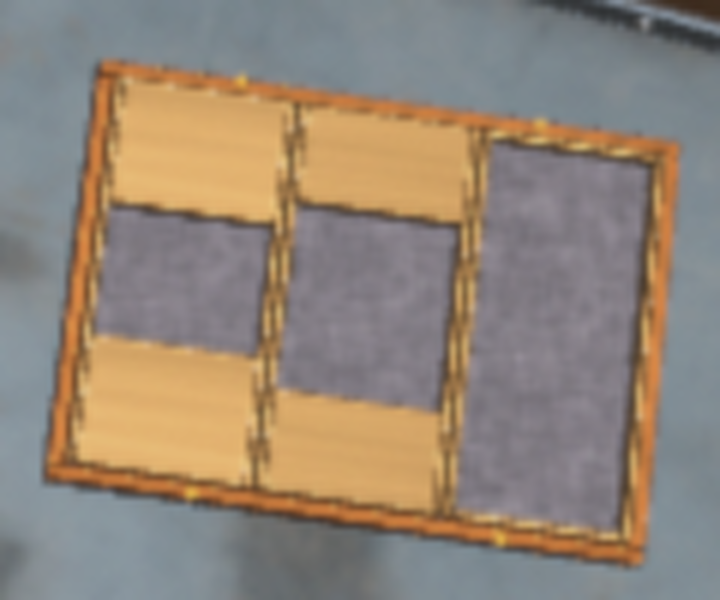

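```bash
python3 - <<'E'
from h import *
np.set_printoptions(precision=4,suppress=True)
im=cv2.imread("pics/top0.png");hsv=cv2.cvtColor(im,cv2.COLOR_BGR2HSV)
T=[ray("top",*p,.016) for p in((367.5,150.3),(463,163.8),(456.7,233.8),(358,219.8))]
print("tray sides",[np.linalg.norm(T[i]-T[i-1]) for i in range(4)],"centre",np.mean(T,0))
ax=(T[0]+T[1]-T[2]-T[3])[:2];print("tray x axis deg",np.degrees(np.arctan2(ax[1],ax[0])))
mk=((hsv[...,1]<70)).astype(np.uint8);m2=np.zeros_like(mk)
poly=np.array([(370,153),(460,166),(454,231),(361,217)]);cv2.fillConvexPoly(m2,poly,1);mk&=m2
for k in cv2.findContours(mk,cv2.RETR_EXTERNAL,cv2.CHAIN_APPROX_NONE)[0]:
    if cv2.contourArea(k)<200: continue
    P=np.array([ray("top",*p,.009)[:2]*1000 for p in k[:,0]],np.float32)
    print("pocket",np.round(cv2.minAreaRect(P),1) if 0 else cv2.minAreaRect(P))
b,t=ray("top",219.1,246,.005),ray("top",224,196.5,.005);d=t-b
print("brush",b,t,np.linalg.norm(d),(b+t)/2,np.degrees(np.arctan2(d[1],d[0])))
# side-view checks
for n,X in dict(brush=(b+t)/2,handle=(.516,.359,.006),ferr=(.599,.350,.006),tray=np.mean(T,0)).items():print(n,proj("side",X))
# fine axes by PCA, side mask check
for nm,(u,v),mask in(("brushblk",(220,234),hsv[...,2]<70),("brushwh",(221,214),(hsv[...,2]>150)&(hsv[...,1]<50)),("handle",(248,211),hsv[...,2]<70),("ferr",(254,177),(hsv[...,2]>170)&(hsv[...,1]<50))):
    n,l,st,c=cv2.connectedComponentsWithStats(mask.astype(np.uint8));i=l[v,u];y,x=np.nonzero(l==i)
    P=np.array([ray("top",a,b,.007)[:2] for a,b in zip(x,y)]);w,V=np.linalg.eigh(np.cov(P.T));e=V[:,1]*np.sign(V[0,1])
    q=(P-P.mean(0))@V;print(nm,P.mean(0),np.ptp(q,0),np.degrees(np.arctan2(e[1],e[0])),"proj",proj("side",[*P.mean(0),.007]))
E
```

```text
tray sides [np.float64(0.1696516896283155), np.float64(0.22981330878874168), np.float64(0.1689257701583428), np.float64(0.23051889621633623)] centre [ 0.5705 -0.0236  0.016 ]
tray x axis deg -7.2939390347459865
pocket ((573.7529907226562, -24.487258911132812), (64.59383392333984, 75.42589569091797), 82.67501068115234)
pocket ((582.8159790039062, 48.88151550292969), (64.59550476074219, 52.98042678833008), 82.20459747314453)
pocket ((564.0216064453125, -97.76766967773438), (64.51630401611328, 149.46908569335938), 82.8847427368164)
brush [0.4326 0.4235 0.005 ] [0.5498 0.4194 0.005 ] 0.11726316445546481 [0.4912 0.4214 0.005 ] -2.0365018043646668
brush [278.1751 164.0202]
handle [295.7238 176.3948]
ferr [328.8985 171.0848]
tray [393.3343 291.4677]
brushblk [0.4618 0.4229] [0.0155 0.0523] -3.0502903343941297 proj [266.5796 165.5689]
brushwh [0.4582 0.45  ] [0.1135 0.2087] 15.332180456692011 proj [262.1833 159.6629]
handle [0.5149 0.3596] [0.0146 0.0565] -18.819596014656412 proj [295.2204 176.0358]
ferr [0.599  0.3496] [0.0147 0.0389] -27.29157321211303 proj [328.959  170.8725]
```

```bash
python3 - <<'E'
import cv2
im=cv2.imread("pics/side0.png")
cv2.imwrite("pics/c3.png",cv2.resize(im[140:230,230:390],(800,450),interpolation=cv2.INTER_CUBIC))
E
```

```text
(no output)
```

View pics/c3.png

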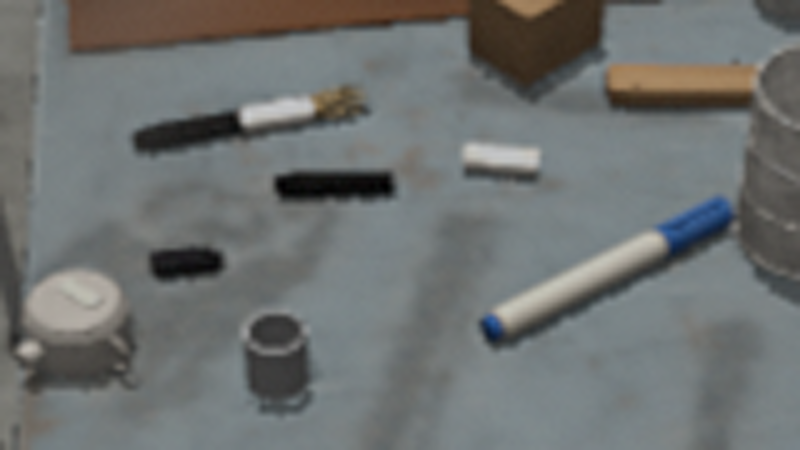

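The side crop agrees with the positions cast from the top view: brush middle (280,164), handle (297,177), ferrule (330,172). The pocket sizes also match. First I move over the brush.

```bash
python3 -m handwheel '[[[0,0,5.2,0.0305,-0.022,0,45],[0,0,5.2,0.0305,-0.022,0,45],[0,0,5.2,0.0305,-0.022,0,45],[0,0,5.2,0.0305,-0.022,0,45],[0,0,0,0.0305,-0.022,0,45],[0,0,0,0.0305,-0.022,0,45],[0,0,0,0.0305,-0.022,0,45],[0,0,0,0.0305,-0.022,0,45],[0,0,0,0,0,-0.03,45],[0,0,0,0,0,-0.03,45],[0,0,0,0,0,-0.03,45],[0,0,0,0,0,0,45]]]' 40
python3 - <<'E'
from h import *
from scipy.spatial.transform import Rotation as R
s=bot.get_state();y=R.from_rotvec(s["orientation"]).as_matrix()
print(np.degrees(np.arctan2(y[1,1],y[0,1]))-90,y[:,2],s["joint_positions"])
for n,p in dict(butt=(257.2,168),tip=(303.4,159.8)).items(): print(n,ray("side",*p,.005))
E
```

```text
t: 1.6
position: [0.4945, 0.4214, 0.1382]
orientation: [-0.056, -3.136, 0.007]
contact_force: [0.7, -0.2, -0.0]
opening: 0.454
gripper_force: 0.0
-2.0377146257544894 [-0.0049401  -0.00454924 -0.99997745] [-0.82948877  0.48060443  0.07925492  1.63166076 -0.0426274   1.03773249
  0.79795765]
butt [0.43805926 0.42406546 0.005     ]
tip [0.55624172 0.41596051 0.005     ]
```

```bash
python3 -m handwheel '[[[0,0,0,0.001,0,-0.03,45],[0,0,0,0,0,-0.03,45],[0,0,0,0,0,-0.03,45],[0,0,0,0,0,-0.02,45],[0,0,0,0,0,-0.012,45],[0,0,0,0,0,-0.008,45],[0,0,0,0,0,0,45],[0,0,0,0,0,0,45]]]' 40; python3 - <<'E'
from h import *
cv2.imwrite("pics/c4.png",cv2.resize(viewer.read_camera("side")[80:240,200:360,::-1],(600,600),interpolation=cv2.INTER_CUBIC))
E
```

```text
t: 2.6
position: [0.4979, 0.4235, 0.0122]
orientation: [0.056, 3.14, 0.002]
contact_force: [0.1, -0.2, -0.1]
opening: 0.45
gripper_force: 0.0
```

View pics/c4.png

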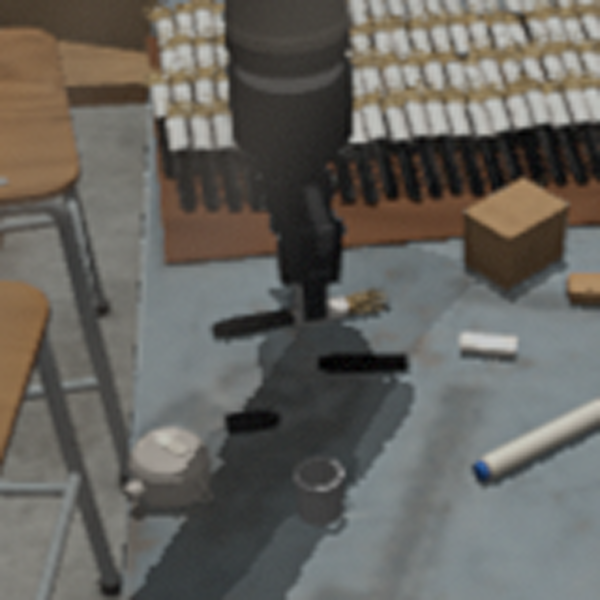

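The fingers straddle the brush near (310,305) in the crop and are clear of the handle. I lower and close.

```bash
python3 -m handwheel '[[[0,0,0,0,0,-0.005,45],[0,0,0,0,0,-0.004,45],[0,0,0,0,0,0,45],[0,0,0,0,0,0,0],[0,0,0,0,0,0,0],[0,0,0,0,0,0,0],[0,0,0,0,0,0,0],[0,0,0,0,0,0,0]]]' 40
```

```text
t: 3.65
position: [0.4975, 0.4232, 0.0025]
orientation: [0.056, 3.141, 0.001]
contact_force: [-0.3, 0.4, 1.2]
opening: 0.156
gripper_force: 41.1
```

```bash
python3 -m handwheel '[[[0,0,0,0,0,0.01,0],[0,0,0,0,0,0.02,0],[0,0,0,0,0,0.03,0],[0,0,0,0,0,0.03,0],[0,0,0,0,0,0.03,0],[0,0,0,0,0,0,0]]]'
python3 -m handwheel '[[[0,0,-2.6,0.006,-0.025,0,0],[0,0,-2.6,0.006,-0.05,0,0],[0,0,0,0.006,-0.05,0,0],[0,0,0,0.006,-0.05,0,0],[0,0,0,0.006,-0.05,0,0],[0,0,0,0.006,-0.05,0,0],[0,0,0,0.006,-0.05,0,0],[0,0,0,0.006,-0.05,0,0],[0,0,0,0.006,-0.05,0,0],[0,0,0,0.006,-0.05,0,0],[0,0,0,0.0055,-0.045,0,0],[0,0,0,0,0,0,0]]]'
python3 -m handwheel '[[[0,0,0,0,0,-0.03,0],[0,0,0,0,0,-0.03,0],[0,0,0,0,0,0,0],[0,0,0,0,0,0,0]]]'
python3 - <<'E'
from h import *
from scipy.spatial.transform import Rotation as R
s=bot.get_state();y=R.from_rotvec(s["orientation"]).as_matrix()
print(np.degrees(np.arctan2(y[1,1],y[0,1]))-90,y[:,2],s["joint_positions"])
cv2.imwrite("pics/t5.png",viewer.read_camera("top")[...,::-1]);cv2.imwrite("pics/s5.png",viewer.read_camera("side")[...,::-1])
a=cv2.resize(cv2.imread("pics/t5.png")[130:260,350:480],(400,400),interpolation=cv2.INTER_CUBIC)
b=cv2.resize(cv2.imread("pics/s5.png")[220:370,320:470],(400,400),interpolation=cv2.INTER_CUBIC)
cv2.imwrite("pics/c5.png",np.hstack([a,b]))
E
```

```text
t: 4.4
position: [0.4994, 0.4247, 0.1268]
orientation: [0.056, 3.136, 0.009]
contact_force: [-0.2, -0.4, -0.2]
opening: 0.158
gripper_force: 41.0
t: 5.9
position: [0.5602, -0.1044, 0.1213]
orientation: [-0.216, -3.131, 0.005]
contact_force: [-0.3, 0.6, -0.9]
opening: 0.156
gripper_force: 41.0
t: 6.4
position: [0.5627, -0.0972, 0.0628]
orientation: [0.199, 3.135, 0.0]
contact_force: [0.2, -0.3, 0.1]
opening: 0.153
gripper_force: 41.0
-7.279484258116426 [ 1.03231413e-04  1.45577274e-05 -9.99999995e-01] [-0.09952008  0.45488506  0.24746388  1.89403622 -0.149142    0.81024006
  1.67059373]
```

View pics/c5.png

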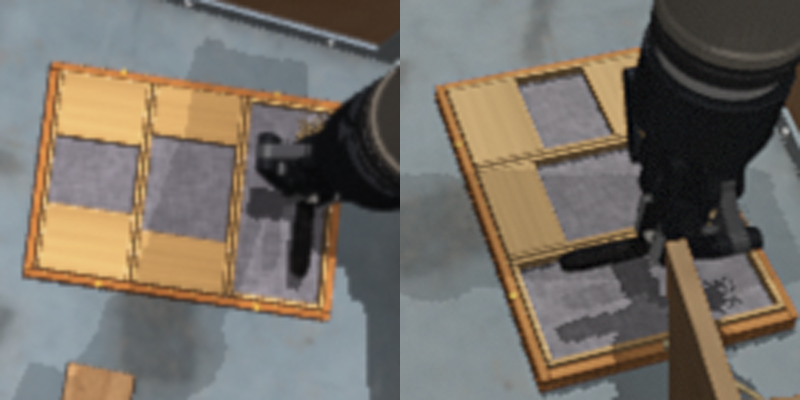

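The brush is gripped along the bay, with its butt at top crop (298,280) and side crop (560,258). I check the butt's distance from the grasp.

```bash
python3 - <<'E'
from h import *
g=np.array([.5627,-.0972])
for n,p,z in(("top",(446.9,221),.0653),("side",(380,316.5),.0653),("top",(350+303*.325,130+112*.325),.0653),("top",(350+320*.325,130+116*.325),.0653)):
    q=ray(n,*p,z);a=np.radians(-7.28);d=q[:2]-g;print(n,q,"along",d@[np.cos(a),np.sin(a)],"across",d@[-np.sin(a),np.cos(a)])
E
```

```text
top [ 0.49627686 -0.08849692  0.0653    ] along -0.06699052379305223 across 0.00021588901328694655
side [ 0.50462632 -0.08522058  0.0653    ] along -0.05912354951171347 across 0.004523847033284222
top [ 0.62001692 -0.09600235  0.0653    ] along 0.05670311180583909 across 0.00845110630992365
top [ 0.61730079 -0.10834793  0.0653    ] along 0.055573285852413876 across -0.004139142500801666
```

```bash
python3 -m handwheel '[[[0,0,0,0,0,-0.02,0],[0,0,0,0,0,-0.015,0],[0,0,0,0,0,-0.009,0],[0,0,0,0,0,-0.004,0],[0,0,0,0,0,-0.003,0],[0,0,0,0,0,0,0],[0,0,0,0,0,0,0]]]'
```

```text
t: 7.38
position: [0.5632, -0.097, 0.0116]
orientation: [0.199, 3.135, 0.0]
contact_force: [-0.7, 0.0, -0.2]
opening: 0.155
gripper_force: 41.0
```

```bash
python3 -m handwheel '[[[0,0,0,0,0,0,25],[0,0,0,0,0,0,25],[0,0,0,0,0,0,25],[0,0,0,0,0,0.01,25],[0,0,0,0,0,0.025,25],[0,0,0,0,0,0.03,25],[0,0,0,0,0,0.03,25],[0,0,0,0,0,0.025,25],[0,0,0,0,0,0,25]]]'
python3 -m handwheel '[[[0,0,-3.9,-0.0048,0.025,0,40],[0,0,-3.8,-0.0048,0.048,0,40],[0,0,-3.8,-0.0048,0.048,0,40],[0,0,0,-0.0048,0.048,0,40],[0,0,0,-0.0048,0.048,0,40],[0,0,0,-0.0048,0.048,0,40],[0,0,0,-0.0048,0.048,0,40],[0,0,0,-0.0048,0.048,0,40],[0,0,0,-0.0048,0.048,0,40],[0,0,0,-0.0048,0.048,0,40],[0,0,0,0,0,-0.03,40],[0,0,0,0,0,0,40]]]'
python3 - <<'E'
from h import *
from scipy.spatial.transform import Rotation as R
cv2.imwrite("pics/t6.png",viewer.read_camera("top")[...,::-1]);cv2.imwrite("pics/s6.png",viewer.read_camera("side")[...,::-1])
s=bot.get_state();y=R.from_rotvec(s["orientation"]).as_matrix()
print(s["position"],np.degrees(np.arctan2(y[1,1],y[0,1]))-90)
a=cv2.resize(cv2.imread("pics/t6.png")[140:240,360:460],(400,400),interpolation=cv2.INTER_CUBIC)
b=cv2.resize(cv2.imread("pics/s6.png")[230:370,320:460],(400,400),interpolation=cv2.INTER_CUBIC)
cv2.imwrite("pics/c6.png",np.hstack([a,b]))
E
```

```text
t: 8.5
position: [0.5647, -0.0973, 0.1341]
orientation: [0.198, 3.13, 0.0]
contact_force: [0.1, 0.3, -0.5]
opening: 0.251
gripper_force: 0.0
t: 10.0
position: [0.5123, 0.3587, 0.098]
orientation: [-0.509, -3.095, 0.009]
contact_force: [-0.5, -1.4, -0.5]
opening: 0.399
gripper_force: 0.0
[0.51497908 0.35873316 0.10095584] -18.82608622553002
```

View pics/c6.png

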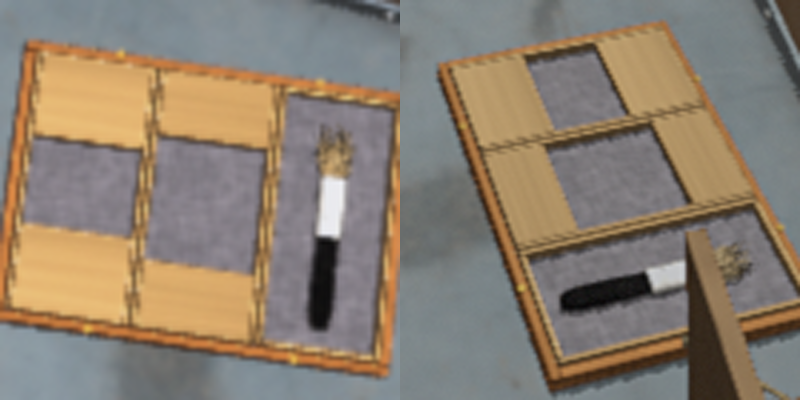

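The brush lies flat in the long bay, spanning (320,330) to (334,125) in the left crop. I check its centring while going down onto the handle.

```bash
python3 - <<'E'
from h import *
g=np.array([.563,-.0972]);a=np.radians(-7.2)
for l,n,p,z in(("butt","top",(440,222.5),.014),("tip","top",(360+333/4,140+124/4),.014),("butt","side",(320+560*0+161*.35,230+301*.35),.014),("tip","side",(320+352*.35,230+262*.35),.014),("pocket near","top",(360+320/4,140+344/4),.019),("pocket far","top",(360+336/4,140+95/4),.009)):
    d=ray(n,*p,z)[:2]-g;print(l,n,np.round([d@[np.cos(a),np.sin(a)],d@[-np.sin(a),np.cos(a)]],4))
E
python3 -m handwheel '[[[0,0,0,0,0,-0.03,40],[0,0,0,0,0,-0.03,40],[0,0,0,0,0,-0.02,40],[0,0,0,0,0,-0.01,40],[0,0,0,0,0,0,40],[0,0,0,0,0,0,40]]]'
```

```text
butt top [-0.0648 -0.0009]
tip top [0.0593 0.0033]
butt side [-0.061   0.0008]
tip side [ 0.0592 -0.003 ]
pocket near top [-0.0737 -0.0002]
pocket far top [0.0789 0.0017]
t: 10.85
position: [0.5157, 0.3605, 0.0124]
orientation: [0.512, 3.098, 0.002]
contact_force: [0.5, 0.5, -0.7]
opening: 0.397
gripper_force: 0.0
```

```bash
python3 -m handwheel '[[[0,0,0,0,0,-0.005,40],[0,0,0,0,0,-0.0045,40],[0,0,0,0,0,0,40],[0,0,0,0,0,0,0],[0,0,0,0,0,0,0],[0,0,0,0,0,0,0],[0,0,0,0,0,0,0],[0,0,0,0,0,0.01,0],[0,0,0,0,0,0.03,0],[0,0,0,0,0,0.03,0],[0,0,0,0,0,0.03,0],[0,0,0,0,0,0,0]]]' 40
```

```text
t: 12.35
position: [0.5168, 0.3613, 0.1051]
orientation: [0.511, 3.095, 0.007]
contact_force: [-0.8, -0.4, -0.2]
opening: 0.12
gripper_force: 41.7
```

```bash
python3 -m handwheel '[[[0,0,3.9,0.0064,-0.024,0,0],[0,0,3.9,0.0064,-0.045,0,0],[0,0,3.8,0.0064,-0.045,0,0],[0,0,0,0.0064,-0.045,0,0],[0,0,0,0.0064,-0.045,0,0],[0,0,0,0.0064,-0.045,0,0],[0,0,0,0.0064,-0.045,0,0],[0,0,0,0.0064,-0.045,0,0],[0,0,0,0.0064,-0.045,0,0],[0,0,0,0,0,-0.03,0],[0,0,0,0,0,0,0],[0,0,0,0,0,0,0]]]'
python3 - <<'E'
from h import *
from scipy.spatial.transform import Rotation as R
cv2.imwrite("pics/t7.png",viewer.read_camera("top")[...,::-1]);cv2.imwrite("pics/s7.png",viewer.read_camera("side")[...,::-1])
s=bot.get_state();y=R.from_rotvec(s["orientation"]).as_matrix()
print(s["position"],np.degrees(np.arctan2(y[1,1],y[0,1]))-90,s["opening"])
a=cv2.resize(cv2.imread("pics/t7.png")[140:240,360:460],(400,400),interpolation=cv2.INTER_CUBIC)
b=cv2.resize(cv2.imread("pics/s7.png")[230:370,320:460],(400,400),interpolation=cv2.INTER_CUBIC)
cv2.imwrite("pics/c7.png",np.hstack([a,b]))
E
```

```text
t: 13.85
position: [0.5724, -0.023, 0.0719]
orientation: [-0.194, -3.135, -0.001]
contact_force: [0.5, -0.7, 0.3]
opening: 0.123
gripper_force: 41.7
[ 0.57311383 -0.02297808  0.07262731] -7.053365932526418 0.12565221364494616
```

View pics/c7.png

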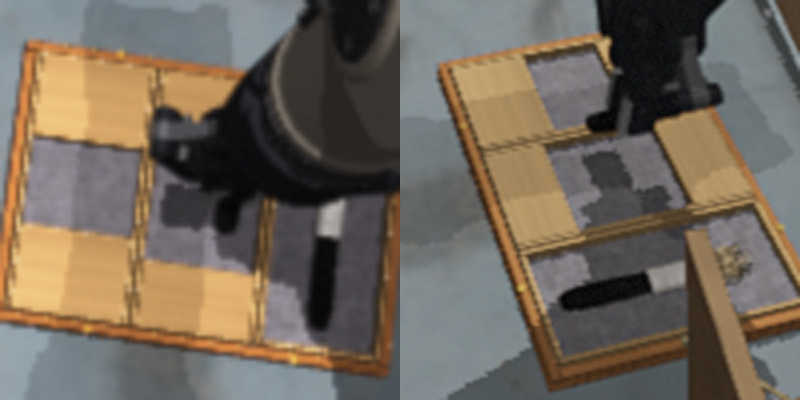

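The handle is held over the middle pocket, with its ends visible on both sides of the fingers in the right crop, (590,122) to (720,98). I lower and release.

```bash
python3 -m handwheel '[[[0,0,0,0,-0.0005,-0.025,0],[0,0,0,0,0,-0.017,0],[0,0,0,0,0,-0.01,0],[0,0,0,0,0,-0.005,0],[0,0,0,0,0,-0.003,0],[0,0,0,0,0,0,0],[0,0,0,0,0,0,0]]]'
```

```text
t: 14.82
position: [0.5728, -0.0245, 0.0123]
orientation: [0.196, 3.135, 0.0]
contact_force: [-0.4, -0.3, 0.4]
opening: 0.126
gripper_force: 41.7
```

```bash
python3 -m handwheel '[[[0,0,0,0,0,0,24],[0,0,0,0,0,0,24],[0,0,0,0,0,0,24],[0,0,0,0,0,0.01,24],[0,0,0,0,0,0.025,24],[0,0,0,0,0,0.03,24],[0,0,0,0,0,0.03,24],[0,0,0,0,0,0.025,24],[0,0,0,0,0,0,24]]]'
python3 -m handwheel '[[[0,0,-5,0.0029,0.026,0,40],[0,0,-5,0.0029,0.0435,0,40],[0,0,-5,0.0029,0.0435,0,40],[0,0,-5,0.0029,0.0435,0,40],[0,0,0,0.0029,0.0435,0,40],[0,0,0,0.0029,0.0435,0,40],[0,0,0,0.0029,0.0435,0,40],[0,0,0,0.0029,0.0435,0,40],[0,0,0,0.0029,0.0435,0,40],[0,0,0,0,0,-0.03,40],[0,0,0,0,0,-0.03,40],[0,0,0,0,0,0,40]]]'
python3 - <<'E'
from h import *
from scipy.spatial.transform import Rotation as R
cv2.imwrite("pics/t8.png",viewer.read_camera("top")[...,::-1]);cv2.imwrite("pics/s8.png",viewer.read_camera("side")[...,::-1])
s=bot.get_state();y=R.from_rotvec(s["orientation"]).as_matrix()
print(s["position"],np.degrees(np.arctan2(y[1,1],y[0,1]))-90)
a=cv2.resize(cv2.imread("pics/t8.png")[140:240,360:460],(400,400),interpolation=cv2.INTER_CUBIC)
b=cv2.resize(cv2.imread("pics/s8.png")[100:220,270:390],(400,400),interpolation=cv2.INTER_CUBIC)
cv2.imwrite("pics/c8.png",np.hstack([a,b]))
E
```

```text
t: 15.95
position: [0.5743, -0.0246, 0.1346]
orientation: [0.196, 3.13, 0.001]
contact_force: [-0.6, -0.2, -0.4]
opening: 0.243
gripper_force: 0.0
t: 17.45
position: [0.5958, 0.3481, 0.0679]
orientation: [-0.736, -3.049, 0.009]
contact_force: [-1.0, -0.1, -0.6]
opening: 0.399
gripper_force: 0.0
[0.59862188 0.34934392 0.07181414] -27.158192026969914
```

View pics/c8.png

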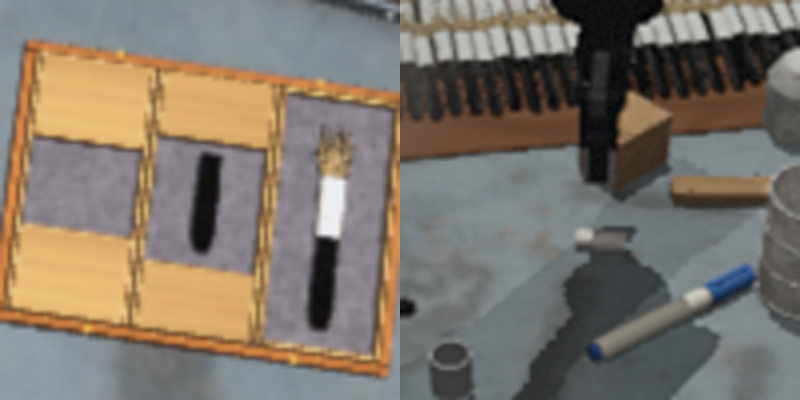

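The handle lies centred in the middle pocket, (208,154) to (202,252). The ferrule is still in place under the gripper, so I pick it up.

```bash
python3 -m handwheel '[[[0,0,0,0,0,-0.025,40],[0,0,0,0,0,-0.02,40],[0,0,0,0,0,-0.012,40],[0,0,0,0,0,-0.006,40],[0,0,0,0,0,0,40],[0,0,0,0,0,0,40]]]' 35
```

```text
t: 18.3
position: [0.5992, 0.3498, 0.0096]
orientation: [0.737, 3.053, 0.002]
contact_force: [0.4, -0.7, 0.5]
opening: 0.402
gripper_force: 0.0
```

```bash
python3 -m handwheel '[[[0,0,0,0,0,-0.004,40],[0,0,0,0,0,-0.003,40],[0,0,0,0,0,0,40],[0,0,0,0,0,0,0],[0,0,0,0,0,0,0],[0,0,0,0,0,0,0],[0,0,0,0,0,0,0],[0,0,0,0,0,0.01,0],[0,0,0,0,0,0.03,0],[0,0,0,0,0,0.03,0],[0,0,0,0,0,0.03,0],[0,0,0,0,0,0,0]]]'
```

```text
t: 19.8
position: [0.6007, 0.3506, 0.1056]
orientation: [0.736, 3.049, 0.008]
contact_force: [0.0, -0.6, -0.1]
opening: 0.161
gripper_force: 35.9
```

```bash
python3 -m handwheel '[[[0,0,5,-0.0024,-0.0243,0,0],[0,0,5,-0.0024,-0.046,0,0],[0,0,5,-0.0024,-0.046,0,0],[0,0,5,-0.0024,-0.046,0,0],[0,0,0,-0.0024,-0.046,0,0],[0,0,0,-0.0024,-0.046,0,0],[0,0,0,-0.0023,-0.046,0,0],[0,0,0,0,0,-0.03,0],[0,0,0,0,0,0,0],[0,0,0,0,0,0,0]]]'
python3 - <<'E'
from h import *
from scipy.spatial.transform import Rotation as R
cv2.imwrite("pics/t9.png",viewer.read_camera("top")[...,::-1]);cv2.imwrite("pics/s9.png",viewer.read_camera("side")[...,::-1])
s=bot.get_state();y=R.from_rotvec(s["orientation"]).as_matrix()
print(s["position"],np.degrees(np.arctan2(y[1,1],y[0,1]))-90,s["opening"])
a=cv2.resize(cv2.imread("pics/t9.png")[140:240,340:440],(400,400),interpolation=cv2.INTER_CUBIC)
b=cv2.resize(cv2.imread("pics/s9.png")[200:310,320:430],(400,400),interpolation=cv2.INTER_CUBIC)
cv2.imwrite("pics/c9.png",np.hstack([a,b]))
E
```

```text
t: 21.05
position: [0.5819, 0.0503, 0.0719]
orientation: [-0.193, -3.135, -0.001]
contact_force: [-0.4, 0.3, -0.2]
opening: 0.161
gripper_force: 35.9
[0.5825927  0.05034626 0.07266408] -7.05165792749068 0.16000674467276502
```

View pics/c9.png

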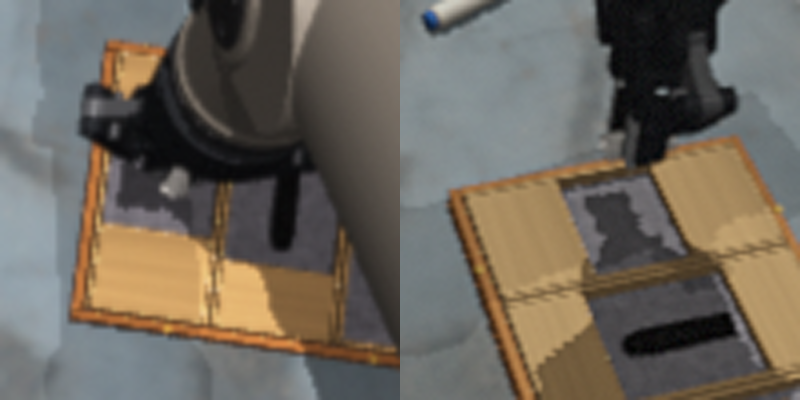

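The ferrule is held, with its end showing at (175,182) in the top crop. I lower it, with x already right.

```bash
python3 -m handwheel '[[[0,0,0,0,0,-0.025,0],[0,0,0,0,0,-0.017,0],[0,0,0,0,0,-0.01,0],[0,0,0,0,0,-0.005,0],[0,0,0,0,0,-0.003,0],[0,0,0,0,0,0,0],[0,0,0,0,0,0,0]]]'
python3 -m handwheel '[[[0,0,0,0,0,0,26],[0,0,0,0,0,0,26],[0,0,0,0,0,0,26],[0,0,0,0,0,0.01,26],[0,0,0,0,0,0.025,26],[0,0,0,0,0,0.03,26],[0,0,0,0,0,0.03,26],[0,0,0,0,0,0.025,26],[0,0,0,-0.02,0.03,0,26],[0,0,0,-0.02,0.05,0,26],[0,0,0,-0.02,0.05,0,26],[0,0,0,0,0.05,0,26]]]'
python3 -m handwheel '[[[0,0,0,0,0.05,0,26],[0,0,0,0,0.04,0,26],[0,0,0,0,0,0,26],[0,0,0,0,0,0,26]]]'
python3 - <<'E'
from h import *
cv2.imwrite("pics/t10.png",viewer.read_camera("top")[...,::-1]);cv2.imwrite("pics/s10.png",viewer.read_camera("side")[...,::-1])
a=cv2.resize(cv2.imread("pics/t10.png")[140:240,360:460],(400,400),interpolation=cv2.INTER_CUBIC)
b=cv2.resize(cv2.imread("pics/s10.png")[230:370,320:460],(400,400),interpolation=cv2.INTER_CUBIC)
cv2.imwrite("pics/c10.png",np.hstack([a,b]))
E
```

```text
t: 22.02
position: [0.5823, 0.0492, 0.0123]
orientation: [0.196, 3.135, 0.0]
contact_force: [-0.1, 0.8, -0.6]
opening: 0.159
gripper_force: 35.9
t: 23.52
position: [0.5205, 0.2307, 0.1328]
orientation: [0.195, 3.136, 0.001]
contact_force: [1.4, -0.1, -0.0]
opening: 0.262
gripper_force: 0.0
t: 24.02
position: [0.5221, 0.3182, 0.1321]
orientation: [0.197, 3.135, -0.001]
contact_force: [-0.3, -0.0, -0.2]
opening: 0.265
gripper_force: 0.0
```

View pics/c10.png

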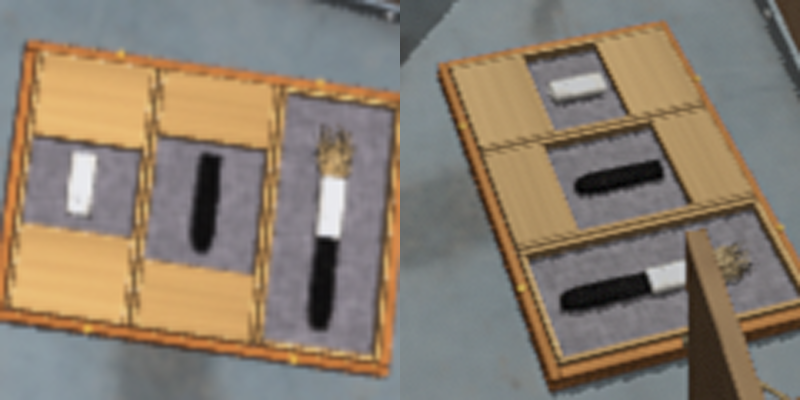

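All three parts lie flat, aligned and centred: the ferrule at (82,183), the handle at (205,203) and the brush at (328,228) in the left crop. The arm is clear, so I hand the job in.

```bash
python3 -c "
from rig import order
print(order.close_job())"
```

```text
the job is handed in; nothing more can be done
None
```

I laid the brush, handle and ferrule, in that order, flat in the middle of the long, middle and short pockets, left the pen, stub and round ferrule untouched, and handed the job in at about 24 s; no verdict came back.

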